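# Bar over the tubes, then hold the hidden bolt head

## Task

Secure the tube row in the clamping fixture: pick up the loose retaining bar by its grip and set it down, without dropping it, across the two supports so that it lies flat in both notches, and let go of it. Then reach from above into the gap behind the bracket, grasp the hidden bolt head between the fingers and hold it from turning, so that the slow nut driver tightens the nut instead of dragging the bolt round; finish while still gripping the head firmly, and leave the other things on the bench where they are.

Things in the scene. Friction and masses are not known exactly. Their poses are not given: they have to be found in the camera images.
- fixture: Fixed clamping fixture, aluminium base plate 10 mm thick. Origin on the bench surface, z up; x runs from the tube row to the bracket, y along the tube row; base plate x -100 to 120, y -120 to 120 mm. Place and yaw vary. A row of capped tubes between the supports reaches 79 mm above the bench. Backing plate at x 110 to 116, y -75 to 75 mm, top 80 mm above the bench.
- support_a (a point): Middle of the notch floor of the support at fixture y = +85 mm, 85 mm above the bench, axes as the fixture. The steel support is 52 mm (x) by 16 mm (y); its notch is open above and along y, 34 mm wide in x, between cheeks 14 mm high (tops 99 mm above the bench).
- support_b (a point): The same point of the like support at fixture y = -85 mm.
- bracket_top (a point): Middle of the bracket's top edge, 98 mm above the bench. The bracket is an upright dark steel plate, x 50 to 56 mm and y -55 to 55 mm in the fixture. Behind it (+x) is a gap of 54 mm to the backing plate, open above and at both ends. On its -x face sits the grey nut driver, 40 mm in diameter, fixture x -9 to 50 mm, top 90 mm above the bench.
- bar_seat (a point): Point midway between the two supports (fixture x -60, y 0), at the height of the notch floors (85 mm), axes as the fixture. The bar's origin lies here when it is fully home and centred.
- head_centre (a point): Middle of the bolt head, in the gap behind the bracket, 70 mm above the bench (fixture x 73, y 0); axes as the fixture, the bolt's axis is x through it. Steel hexagon head 24 mm across flats, 27.7 over corners, 18 mm long (x -9 to 9 mm here), its top about 15 mm below the bracket's top. 8 mm lie between head and bracket, with a thin 32 mm washer on the bracket.
- bolt (a joint): Angle of the bolt about the fixture's +x, rad. Two flats face up and down at 0 and every 1.047 rad; two stand upright, facing +y and -y, at 0.524 and every 1.047 rad on. The slow driver drags it round, growing at about 0.05 rad/s with a weak 0.05 N m while nobody holds it; a firm pinch on the head stops it at any angle.
- bar: Loose retaining bar: flat aluminium bar 24 (x) x 230 (y) x 12 mm (z), about 0.2 kg, with an upright black grip in the middle of its upper side: 14 (x) x 45 (y) x 34 mm (z), from 12 to 46 mm above its underside. Origin at the centre of its underside. It starts flat on the bench, grip up, to the left or right of the fixture.
- jar: Bystander: lidded glass jar, 60 mm diameter, 65 mm tall, near the bar. Origin at the centre of its underside.
- dishes: Bystander: stack of clear culture dishes, 60 mm diameter, 28 mm tall, near the bar. Origin at the centre of its underside.
- spanner: Bystander: spanner 130 mm long lying flat on the far middle of the bench. Origin at its underside.
- bottle: Bystander: amber bottle, 64 mm diameter, 150 mm tall, at the right side. Origin at the centre of its underside.
- tuberack: Bystander: white block 70 x 110 mm with green-capped tubes, 75 mm tall, at the left side. Origin at the centre of its underside.
- burner: Bystander: gas burner, base 70 mm diameter, thin upright pipe, 132 mm tall, at the left side. Origin at the centre of its underside.
There are look-alikes about, which are no part of the job. Several things have the shape of the bar; the one meant has the colours described above.

How it is judged (in metres and radians):
On the way, in this order (a step that is already met when the one before it is completed fails the run):
1. the bar lies flat in both notches, let go (x of bar in the frame of bar_seat between -0.008 and 0.008 m and y of bar in the frame of bar_seat between -0.02 and 0.02 m and z of bar in the frame of bar_seat between -0.003 and 0.003 m and angle between the y axis of bar and the y axis of fixture, either way round below 0.09 rad and angle between bar's own z axis and vertical below 0.05 rad and linear speed of bar below 0.03 m/s and contact force between the fingers and bar below 0.05 N and contact force between bar and fixture above 0.5 N), for 0.2 s.
2. the bolt head is pinched and no longer turns (contact force between the fingers and bolt above 10 N and velocity of joint bolt between -0.015 and 0.015 rad/s and x of the grasp point in the frame of head_centre between -0.015 and 0.02 m and y of the grasp point in the frame of head_centre between -0.008 and 0.008 m and z of the grasp point in the frame of head_centre between -0.02 and 0.02 m), for 0.3 s.
At the end, for the whole second after the job is handed in: Bar flat in both notches, not touched (8 mm across, 20 mm along, 3 mm in height, 0.05 rad tilt, 0.09 rad yaw); fingers grip the bolt head with over 10 N, grasp point within 8 mm sideways, 20 mm in height and -15 to 20 mm along x of head_centre; bolt turns slower than 0.015 rad/s (all of step 1 and all of step 2); the arm keeps its last pose, push and grip.
It fails at once if the bar is dropped (falls free faster than 0.5 m/s) (linear speed of bar above 0.5 m/s and contact force between the fingers and bar below 0.05 N).
It fails at once if a bystander is pushed more than 30 mm (distance of any of jar, dishes, spanner, bottle, tuberack, burner from where it was at the start of the episode above 0.03 m).
It fails at once if a bystander is tipped over (angle between any of jar, dishes, spanner, bottle, tuberack, burner's own z axis and vertical above 0.5 rad).
It also fails if it takes over 48 s, if anything falls off the work surface, if the arm or the gripper's body presses on something with over 40 N, if the wrist force passes 120 N, or if a joint passes its speed limit or range.

## Robot

A 6-joint arm with a two-finger parallel gripper is mounted at the origin on the work surface. World frame = base frame: x ahead of the robot, y to its left, z up, the work surface at z = 0. Lengths are in m, angles in degrees, forces in N, time in s.
With the tool pointing down it reaches from about 0.4 to 0.825 m from the base axis. Payload 7 kg.
Tool frame: the origin (TCP) lies on the centre line of the jaws, within the pads' length; the fingertips stand 8 mm ahead of it and the grasp point (between the pads) lies 11 mm behind it; z points along the fingers, y is the line along which they close (so a half turn about z gives the same grasp; the last joint's range is limited). The gripper opens to 88 mm and grips with 3 to 60 N. Pads are 19 mm wide; open, the fingers measure 130 mm over their backs; the gripper's body (78 mm by 193 mm) begins 47 mm behind the grasp point.
Start: joints at [-54.941, 20.546, 0.682, 0, -70.136, -16.507], TCP at [0.215, -0.64, 0.235] pointing down, gripper open.
Joint ranges: [-176.03, 176.03], [-82.01, 121.73], [-58.28, 71.71], [-173.87, 95.51], [-174.79, -0.11], [-173.66, 173.66]. Speed limits (degrees/s): [136.94, 136.94, 172.46, 180, 180, 180].

## Interface

Orientations are given as [roll, pitch, yaw] about the fixed x, y, z axes, in that order (R = Rz(yaw) Ry(pitch) Rx(roll)).
In Python, from plant import telemetry, viewer, close_job, models gives the robot as it stands.
- The arm moves only by the shell command python3 -m handwheel 'ROWS' [FORCE]. ROWS is JSON, a list of rows, each an object with "grip": the closure, from -1 (fully open) to 1 (shut); "travel": the shift along the tool's x, y, z as a fraction of full scale, a list of three; "spin": the turn about the tool's z as a fraction of full scale. A call has 1 to 8 rows; each row shifts and turns the commanded pose from where the row before left it, along the tool's axes as they then stand; what a row does not reach is not made up. Full scale, the value 1, is 0.025 m for a shift and 5 degrees for a turn. A row lasts 1/8 s, in which the tool goes at most 62.5 mm and 10.7 degrees, less where a joint would pass 70% of its speed; a pose out of reach is approached as far as the arm can. A call with a number of a shift or a turn outside -1 to 1 is refused whole. A call with a gripper value outside its range is refused whole. The fingers move at their own pace and stop on an object; FORCE is the grip in N (left out, the last holds). Time passes only in rows, so rows that do not move let the fingers close. It gives the time, the measured TCP pose, the force, the opening and the grip force at its end, in the units of the state.
- telemetry.get_state(): the state, without advancing time (a new reading comes with each control period).
- viewer.capture(name): name is "scene" or "side" or "wrist"; returns the picture (384x512x3 uint8, red, green, blue); there is no depth.
- viewer.calibration(name): a dict with "fx", "fy", "cx", "cy" (pixels), "T" (4x4, takes a point from camera to world coordinates); the wrist camera has in their place "T_tool_cam" (4x4, takes a point from camera to tool coordinates, whose origin is the TCP and whose axes are the flange's). Camera axes: x right, y down, z forward; pixel columns grow to the right and rows downward; lengths in m; the calibration is good to about 2 mm. A picture is of the moment at which its call begins: read the wrist's pose just before it. calibration takes no time and is no camera call.
- close_job(): hands the job in; it is judged then, once.
Trained networks look in the newest picture that a camera, given by its name, has taken for a name from the list of things; names that differ only in an ending like _2 or _b are one class to them, and where a whole thing is asked for, a point or a joint stands for the part that bears it (a point fixed in the world has none). Each returns a list of dicts, best first, with "p" (0 to 1); they miss things now and then, are a little off and sometimes report something else, mostly with a low value. They report only what shows in the picture. A call takes as long as a camera call. They do not tell look-alikes from the thing itself.
- models.find_in(camera, thing): "position" ([column, row] in pixels, amid what is visible of it).
The state is a dict: "time_s": time; "joints": joint angles; "qd": joint speeds; "joint_torque": joint torques, N m; "tcp_pos": TCP position; "eef_rot": TCP orientation; "contact_force": force on the tool from outside, world axes, zero at the start; "moment": the same for the moment, N m; "gripper_width": finger opening in m; "gripper_force": force on a finger pad.
Only numpy, scipy, OpenCV 4.12 (cv2) and the standard library are available. Lean on these libraries where they do the work, as an engineer would, in place of code of your own. Each camera call takes 0.05 s, during which the arm holds its last target. There are 200 camera calls.

## Working session

There is one attempt and no reset: what is moved stays moved. The work goes in short steps, Python scripts to look and compute and a shell command to move; the robot and the scene stay as the last step left them, time stands still between calls to the robot, and variables do not carry over. Pictures are saved under pics/ and viewed, at most 10 in all, crops included, and the job is handed in when it is done.

```bash
mkdir -p pics; ls
cat > h.py <<'E'
import numpy as np, cv2
from plant import telemetry, viewer, models
def shot(cam,name):
    s=telemetry.get_state(); im=viewer.capture(cam); cv2.imwrite(f'pics/{name}.png',im[...,::-1]); return im,s
E
python3 - <<'E'
from h import *
for c in ['scene','side']:
    im,s=shot(c,c+'0')
    cal=viewer.calibration(c); print(c,cal['fx'],cal['fy'],cal['cx'],cal['cy'],np.round(cal['T'],4).tolist())
    for t in ['fixture','bar','jar','dishes','spanner','bottle','support_a','bracket_top','bolt','tuberack','burner']:
        print(t,[(np.round(d['position'],1).tolist(),round(d['p'],2)) for d in models.find_in(c,t)[:5]])
print(viewer.calibration('wrist')); print(s['tcp_pos'],s['eef_rot'],s['time_s'])
a=cv2.imread('pics/scene0.png');b=cv2.imread('pics/side0.png')
cv2.imwrite('pics/scene0b.png',cv2.resize(a,(800,600),interpolation=cv2.INTER_CUBIC))
E
```

```text
pics
scene 449.8769274234235 449.8769274234235 255.42960315906822 189.99361083430244 [[0.8524, 0.321, -0.4127, 1.1747], [0.5228, -0.5327, 0.6655, -1.0627], [-0.0063, -0.783, -0.6219, 1.1057], [0.0, 0.0, 0.0, 1.0]]
fixture [([227.3, 242.1], 0.7)]
bar [([153.4, 230.4], 0.86), ([285.8, 189.2], 0.59)]
jar [([309.6, 183.6], 0.78), ([225.3, 245.0], 0.3), ([301.2, 145.0], 0.2)]
dishes [([266.8, 174.6], 0.6)]
spanner [([302.0, 232.3], 0.51)]
bottle [([151.0, 272.6], 0.74)]
support_a [([226.7, 246.6], 0.75), ([151.3, 270.3], 0.67)]
bracket_top [([224.2, 242.6], 0.86)]
bolt [([240.4, 241.6], 0.52)]
tuberack [([327.9, 147.1], 0.86)]
burner [([304.5, 145.9], 0.58)]
side 490.23571081416304 490.23571081416304 261.4247799214125 186.79032473633268 [[-0.8565, -0.3554, 0.3742, -0.1139], [-0.5161, 0.5872, -0.6235, 1.0391], [0.0019, -0.7272, -0.6864, 1.2424], [0.0, 0.0, 0.0, 1.0]]
fixture [([287.3, 169.1], 0.74), ([221.2, 240.9], 0.28)]
bar [([222.5, 239.5], 0.92), ([285.3, 302.4], 0.69), ([283.0, 170.4], 0.61), ([246.4, 250.0], 0.45)]
jar [([195.9, 227.2], 0.68), ([280.7, 167.9], 0.34)]
dishes [([244.2, 247.6], 0.74), ([283.7, 167.3], 0.5)]
spanner [([208.4, 183.9], 0.64)]
bottle [([338.8, 132.7], 0.97), ([282.7, 169.8], 0.5)]
support_a [([283.4, 168.7], 0.65)]
bracket_top [([282.1, 170.5], 0.77)]
bolt []
tuberack [([149.1, 295.6], 0.56)]
burner [([189.1, 308.1], 0.68)]
{'fx': 339.05945434836815, 'fy': 339.05945434836815, 'cx': 254.84564635971216, 'cy': 191.96320104260482, 'T_tool_cam': array([[-1.13237570e-03, -9.64421884e-01, -2.64365557e-01,
         7.20985846e-02],
       [ 9.99998982e-01, -8.62458451e-04, -1.13706470e-03,
         5.48028092e-04],
       [ 8.68605768e-04, -2.64366575e-01,  9.64421878e-01,
        -1.50370379e-01],
       [ 0.00000000e+00,  0.00000000e+00,  0.00000000e+00,
         1.00000000e+00]])}
[ 0.2147199  -0.63988427  0.2345605 ] [ 1.79998235e+02 -5.23119763e-04 -1.61446920e+02] 0.6
```

View pics/scene0b.png

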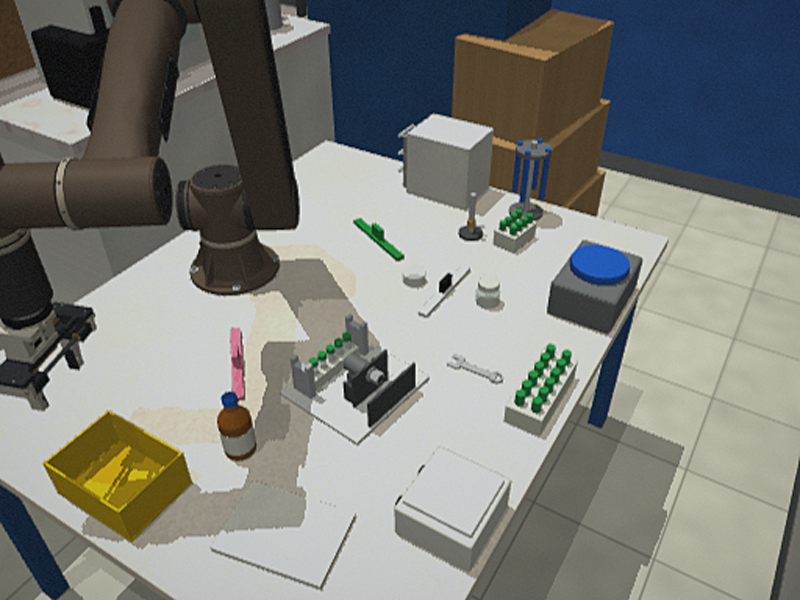

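Run:
```python
import cv2
b=cv2.imread('pics/side0.png')
cv2.imwrite('pics/side0b.png',cv2.resize(b[110:330,130:400],(736,600),interpolation=cv2.INTER_CUBIC))
```

```text
(no output)
```

View pics/side0b.png

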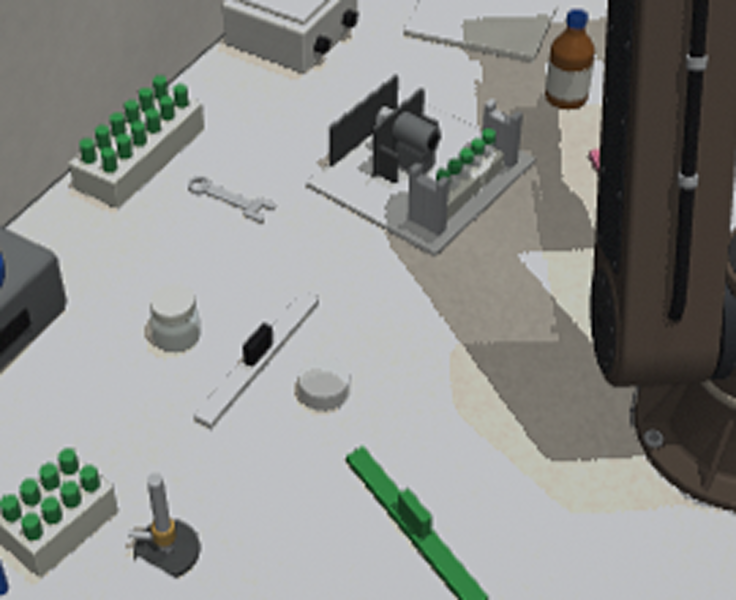

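Picture one shows three bar-shaped things (800x600 px): pink (237,362), green (378,238), and bare aluminium with a black grip (445,290). The last fits the described colours; the enlarged side crop confirms it at (258,345), between the jar (173,320) and the dishes (322,388). The fixture is at (430,160) in that crop.

```bash
cat >> h.py <<'E'
def ray(cal,T,p,z):
    d=T[:3,:3]@np.array([(p[0]-cal['cx'])/cal['fx'],(p[1]-cal['cy'])/cal['fy'],1.]); o=T[:3,3]
    return o+d*(z-o[2])/d[2]
def fixed(c,p,z):
    cal=viewer.calibration(c); return ray(cal,cal['T'],p,z)
def toolT(s):
    from scipy.spatial.transform import Rotation as R
    T=np.eye(4);T[:3,:3]=R.from_euler('xyz',s['eef_rot'],degrees=True).as_matrix();T[:3,3]=s['tcp_pos'];return T
def wrist(s,p,z):
    cal=viewer.calibration('wrist'); return ray(cal,toolT(s)@cal['T_tool_cam'],p,z)
E
python3 - <<'E'
from h import *
def S(u,v): return (130+u*270/736,110+v*220/600)
def C(u,v): return (u*.64,v*.64)
for n,p,z in [('bar e1',S(203,420),.006),('bar e2',S(312,298),.006),('grip',S(258,345),.029),
 ('fix near',S(435,250),.008),('fix +y+x',S(307,183),.008),('fix -x-y',S(535,158),.008),('jar base',S(173,345),.0),('jar lid',S(173,300),.065),('dish top',S(323,380),.028),('bottle cap',S(576,18),.15),
 ('support_a top',S(430,175),.099),('support_b top',S(503,112),.099)]: print(n,np.round(fixed('side',p,z),3))
for n,p,z in [('bar e1',C(469,270),.006),('bar e2',C(424,312),.006),('grip',C(446,283),.029),
 ('fix -x-y',C(283,393),.008),('fix +x-y',C(358,439),.008),('fix +x+y',C(429,378),.008),('backing ends',C(370,400),.08),('backing ends',C(414,364),.08),('brk',C(345,378),.098),('brk',C(386,350),.098)]: print(n,np.round(fixed('scene',p,z),3))
E
```

```text
bar e1 [0.531 0.312 0.006]
bar e2 [0.526 0.085 0.006]
grip [0.528 0.201 0.029]
fix near [ 0.434 -0.068  0.008]
fix +y+x [ 0.647 -0.091  0.008]
fix -x-y [ 0.401 -0.301  0.008]
jar base [0.633 0.235 0.   ]
jar lid [0.636 0.22  0.065]
dish top [0.434 0.205 0.028]
bottle cap [ 0.422 -0.447  0.15 ]
support_a top [ 0.464 -0.102  0.099]
support_b top [ 0.441 -0.265  0.099]
bar e1 [0.543 0.306 0.006]
bar e2 [0.528 0.095 0.006]
grip [0.532 0.198 0.029]
fix -x-y [ 0.406 -0.299  0.008]
fix +x-y [ 0.615 -0.321  0.008]
fix +x+y [ 0.652 -0.098  0.008]
backing ends [ 0.616 -0.275  0.08 ]
backing ends [ 0.639 -0.142  0.08 ]
brk [ 0.55  -0.265  0.098]
brk [ 0.576 -0.152  0.098]
```

```bash
R='{"grip":-1,"travel":[0,0,0],"spin":-1}'; python3 -m handwheel '[{"grip":-1,"travel":[0,0,0],"spin":-1},{"grip":-1,"travel":[0,0,0],"spin":-1},{"grip":-1,"travel":[0,0,0],"spin":-1},{"grip":-1,"travel":[0,0,0],"spin":-1},{"grip":-1,"travel":[0,0,0],"spin":-1},{"grip":-1,"travel":[0,0,0],"spin":-1},{"grip":-1,"travel":[0,0,0],"spin":-1},{"grip":-1,"travel":[0,0,0],"spin":-1}]'
python3 -m handwheel '[{"grip":-1,"travel":[0,0,0],"spin":-1},{"grip":-1,"travel":[0,0,0],"spin":-1},{"grip":-1,"travel":[0,0,0],"spin":-1},{"grip":-1,"travel":[0,0,0],"spin":-1},{"grip":-1,"travel":[0,0,0],"spin":-1},{"grip":-1,"travel":[0,0,0],"spin":-0.8}]'
```

```text
time_s: 2.2
tcp_pos: [0.2147, -0.6399, 0.2346]
eef_rot: [180.0, 0.0, -121.3]
contact_force: [0.5, 0.5, 0.5]
gripper_width: 0.0876
gripper_force: 0.0
time_s: 2.95
tcp_pos: [0.2148, -0.6399, 0.2346]
eef_rot: [-180.0, -0.0, -92.3]
contact_force: [-0.6, 0.2, -0.0]
gripper_width: 0.0879
gripper_force: 0.0
```

```bash
python3 -m handwheel '[{"grip":-1,"travel":[-1,-0.33,0],"spin":0},{"grip":-1,"travel":[-1,-0.33,0],"spin":0},{"grip":-1,"travel":[-1,-0.33,0],"spin":0},{"grip":-1,"travel":[-1,-0.33,0],"spin":0},{"grip":-1,"travel":[-1,-0.33,0],"spin":0},{"grip":-1,"travel":[-1,-0.33,0],"spin":0},{"grip":-1,"travel":[-1,-0.33,0],"spin":0},{"grip":-1,"travel":[-1,-0.33,0],"spin":0}]'
```

```text
time_s: 3.95
tcp_pos: [0.2894, -0.4421, 0.2347]
eef_rot: [-180.0, -0.0, -92.4]
contact_force: [0.6, 0.9, 0.8]
gripper_width: 0.0875
gripper_force: 0.0
```

```bash
python3 -m handwheel '[{"grip":-1,"travel":[-1,-0.33,0],"spin":0},{"grip":-1,"travel":[-1,-0.33,0],"spin":0},{"grip":-1,"travel":[-1,-0.33,0],"spin":0},{"grip":-1,"travel":[-1,-0.33,0],"spin":0},{"grip":-1,"travel":[-1,-0.33,0],"spin":0},{"grip":-1,"travel":[-1,-0.33,0],"spin":0},{"grip":-1,"travel":[-1,-0.33,0],"spin":0},{"grip":-1,"travel":[-1,-0.33,0],"spin":0}]'
```

```text
time_s: 4.95
tcp_pos: [0.364, -0.2451, 0.2348]
eef_rot: [-180.0, -0.0, -92.4]
contact_force: [0.1, -1.2, 0.4]
gripper_width: 0.0878
gripper_force: 0.0
```

```bash
python3 - <<'E'
from h import *
im,s=shot('wrist','fixw'); np.save('fixs.npy',s,allow_pickle=True)
E
python3 -m handwheel '[{"grip":-1,"travel":[-1,-0.33,0],"spin":0},{"grip":-1,"travel":[-1,-0.33,0],"spin":0},{"grip":-1,"travel":[-1,-0.33,0],"spin":0},{"grip":-1,"travel":[-1,-0.33,0],"spin":0},{"grip":-1,"travel":[-1,-0.33,0],"spin":0},{"grip":-1,"travel":[-1,-0.33,0],"spin":0},{"grip":-1,"travel":[-1,-0.33,0],"spin":0},{"grip":-1,"travel":[-1,-0.33,0],"spin":0}]'
python3 -m handwheel '[{"grip":-1,"travel":[-1,-0.33,0],"spin":0},{"grip":-1,"travel":[-1,-0.33,0],"spin":0},{"grip":-1,"travel":[-1,-0.33,0],"spin":0},{"grip":-1,"travel":[-1,-0.33,0],"spin":0},{"grip":-1,"travel":[-1,-0.33,0],"spin":0},{"grip":-1,"travel":[-1,-0.33,0],"spin":0},{"grip":-1,"travel":[-1,-0.33,0],"spin":0},{"grip":-1,"travel":[-1,-0.33,0],"spin":0}]'
python3 - <<'E'
from h import *
im,s=shot('wrist','bar1'); np.save('bars.npy',s,allow_pickle=True)
a=cv2.imread('pics/fixw.png')
cv2.imwrite('pics/pair.png',np.vstack([cv2.resize(x,(400,300),interpolation=cv2.INTER_AREA) for x in (a,im[...,::-1])]))
for t in ['bar','jar','dishes']: print(t,models.find_in('wrist',t)[:3])
E
```

```text
time_s: 6.0
tcp_pos: [0.4384, -0.0481, 0.2348]
eef_rot: [-180.0, 0.0, -92.4]
contact_force: [-0.0, -0.4, -0.3]
gripper_width: 0.0876
gripper_force: 0.0
time_s: 7.0
tcp_pos: [0.5133, 0.1497, 0.2345]
eef_rot: [180.0, -0.0, -92.4]
contact_force: [-0.2, 1.1, -0.2]
gripper_width: 0.0876
gripper_force: 0.0
bar [{'position': [242.6, 178.7], 'p': 0.85}, {'position': [408.5, 249.2], 'p': 0.55}]
jar [{'position': [146.0, 221.4], 'p': 0.77}]
dishes [{'position': [326.8, 207.4], 'p': 0.67}]
```

View pics/bar1.png

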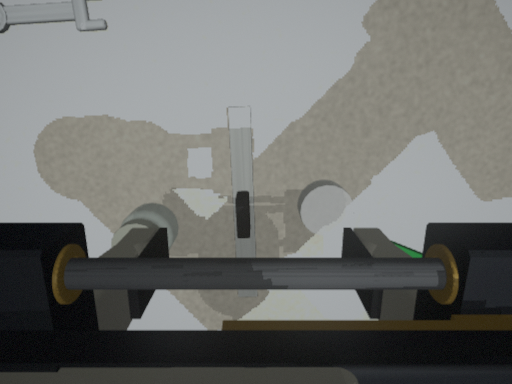

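View pics/fixw.png

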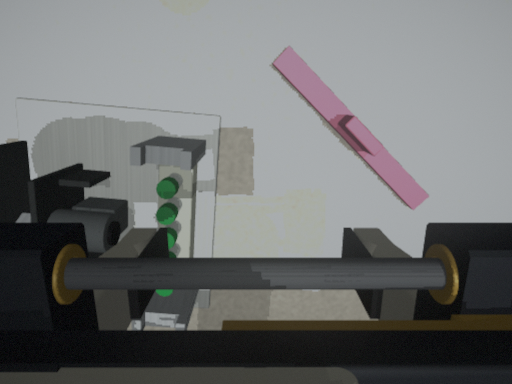

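Run:
```python
from h import *
s=np.load('bars.npy',allow_pickle=True).item()
for n,p,z in [('end',(239.5,107),.012),('lo',(246,262),.012),('end',(228.5,107),.012),('end',(251,107),.012),('griptop u',(243,193),.046),('griptop l',(243,237),.046),('jar top',(150,228),.065),('dish',(325,208),.028)]:
    print(n,np.round(wrist(s,p,z),4))
s=np.load('fixs.npy',allow_pickle=True).item()
for n,p,z in [('-x-y',(220,116),.01),('+x-y',(18,98),.01),('b +x',(133,148),.099),('b -x',(206,151),.099),('c1',(165,188),.079),('c5',(164,289),.079)]:
    print(n,np.round(wrist(s,p,z),4))
im=cv2.imread('pics/fixw.png')
a=cv2.resize(im[120:180,110:230],(800,400),interpolation=cv2.INTER_CUBIC)
b=cv2.imread('pics/bar1.png');b=cv2.resize(b[95:275,190:300],(366,600),interpolation=cv2.INTER_CUBIC)
cv2.imwrite('pics/c1.png',np.hstack([cv2.copyMakeBorder(cv2.resize(a,(430,215)),0,385,0,0,0),b]))
```

```text
end [0.5259 0.086  0.012 ]
lo [0.5282 0.2678 0.012 ]
end [0.5376 0.0855 0.012 ]
end [0.5137 0.0866 0.012 ]
griptop u [0.5256 0.1719 0.046 ]
griptop l [0.5282 0.221  0.046 ]
jar top [0.6202 0.1992 0.065 ]
dish [0.4368 0.198  0.028 ]
-x-y [ 0.3985 -0.3002  0.01  ]
+x-y [ 0.6125 -0.3284  0.01  ]
b +x [ 0.4646 -0.2808  0.099 ]
b -x [ 0.4032 -0.2756  0.099 ]
c1 [ 0.4473 -0.2399  0.079 ]
c5 [ 0.4604 -0.1343  0.079 ]
```

View pics/c1.png

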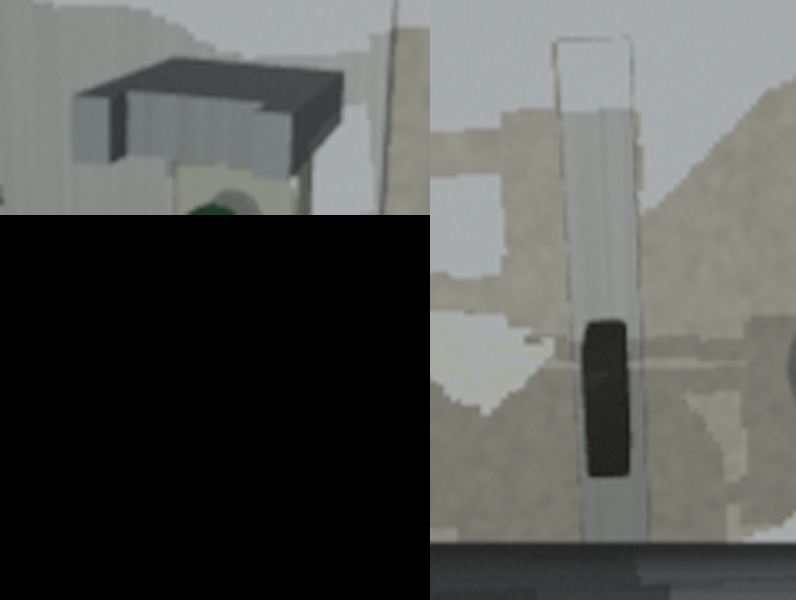

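```bash
python3 - <<'E'
from h import *
s=np.load('fixs.npy',allow_pickle=True).item()
a=wrist(s,(130.9,155.5),.099);b=wrist(s,(192.3,159.7),.099);print(a,b,np.linalg.norm(a-b))
m=(a+b)/2
for y in (7.1,7.5):
    t=-np.radians(y);R=np.array([[np.cos(t),-np.sin(t)],[np.sin(t),np.cos(t)]])
    print(y,'origin',m[:2]+R@[.06,.085],'seat',m[:2]+R@[0,.085])
print(np.degrees(np.arctan2(*(a-b)[1::-1])))
E
python3 -m handwheel '[{"grip":-1,"travel":[-1,-0.25,1],"spin":-0.34},{"grip":-1,"travel":[-1,-0.25,1],"spin":0},{"grip":-1,"travel":[0,0,1],"spin":0},{"grip":-1,"travel":[0,0,0],"spin":0}]'
```

```text
[ 0.46730225 -0.27454952  0.099     ] [ 0.41546407 -0.26866997  0.099     ] 0.05217054475553215
7.1 origin [ 0.51142921 -0.19467762] seat [ 0.45188929 -0.18726153]
7.5 origin [ 0.51196458 -0.19516851] seat [ 0.45247789 -0.18733694]
-6.470903791051759
time_s: 7.7
tcp_pos: [0.5253, 0.1967, 0.1579]
eef_rot: [179.8, -0.1, -90.8]
contact_force: [0.0, -0.8, 0.8]
gripper_width: 0.0874
gripper_force: 0.0
```

```bash
python3 -m handwheel '[{"grip":0.1,"travel":[-0.13,-0.09,0],"spin":0},{"grip":0.1,"travel":[0,0,0],"spin":0},{"grip":0.1,"travel":[0,0,0],"spin":0},{"grip":0.1,"travel":[0,0,1],"spin":0},{"grip":0.1,"travel":[0,0,1],"spin":0}]' 40
python3 - <<'E'
from h import *
im,s=shot('wrist','bar2'); print(s['tcp_pos'],s['gripper_width'])
g=cv2.cvtColor(im,cv2.COLOR_RGB2GRAY)
print(models.find_in('wrist','bar')[:2], models.find_in('wrist','jar')[:1], models.find_in('wrist','dishes')[:1])
E
```

```text
time_s: 8.32
tcp_pos: [0.5292, 0.2011, 0.1098]
eef_rot: [-179.9, 0.1, -90.8]
contact_force: [-0.0, 0.4, -0.3]
gripper_width: 0.0439
gripper_force: 0.0
[0.52918101 0.20113663 0.10984853] 0.04389141580379716
[{'position': [110.0, 205.2], 'p': 0.73}, {'position': [258.0, 149.8], 'p': 0.64}] [{'position': [110.7, 204.5], 'p': 0.9}] [{'position': [380.3, 194.0], 'p': 0.7}]
```

View pics/bar2.png

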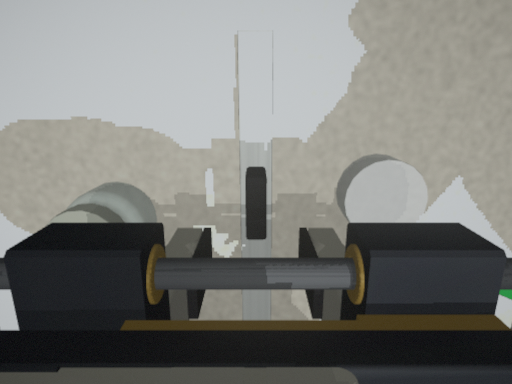

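The grip (256,202) is centred between the fingers, with the jar (110,205) and the dishes (380,194) clear of them.

```bash
python3 -m handwheel '[{"grip":0.1,"travel":[0,0,1],"spin":0},{"grip":0.1,"travel":[0,0,1],"spin":0},{"grip":0.1,"travel":[0,0,1],"spin":0},{"grip":0.1,"travel":[0,0,0.4],"spin":0},{"grip":0.1,"travel":[0,0,0],"spin":0},{"grip":1,"travel":[0,0,0],"spin":0},{"grip":1,"travel":[0,0,0],"spin":0},{"grip":1,"travel":[0,0,0],"spin":0}]' 40
python3 -m handwheel '[{"grip":1,"travel":[0,0,0],"spin":0},{"grip":1,"travel":[0,0,0],"spin":0},{"grip":1,"travel":[0,0,-0.3],"spin":0},{"grip":1,"travel":[0,0,-0.5],"spin":0},{"grip":1,"travel":[0,0,-0.7],"spin":0},{"grip":1,"travel":[0,0,-1],"spin":0},{"grip":1,"travel":[0,0,-1],"spin":0},{"grip":1,"travel":[0,0,0],"spin":0}]'
```

```text
time_s: 9.52
tcp_pos: [0.5291, 0.2012, 0.0252]
eef_rot: [-180.0, 0.0, -90.7]
contact_force: [0.7, 0.2, -0.8]
gripper_width: 0.0148
gripper_force: 0.0
time_s: 10.52
tcp_pos: [0.53, 0.2017, 0.1146]
eef_rot: [-179.8, 0.2, -90.7]
contact_force: [-0.3, -0.3, -3.3]
gripper_width: 0.0139
gripper_force: 40.0
```

```bash
python3 -m handwheel '[{"grip":1,"travel":[0.4,0,-0.8],"spin":0},{"grip":1,"travel":[0.9,0.17,-0.8],"spin":0},{"grip":1,"travel":[0.9,0.17,-0.8],"spin":0},{"grip":1,"travel":[0.9,0.17,0],"spin":0},{"grip":1,"travel":[0.9,0.17,0],"spin":0},{"grip":1,"travel":[0.9,0.17,0],"spin":0},{"grip":1,"travel":[0.9,0.17,0],"spin":0},{"grip":1,"travel":[0.9,0.17,0],"spin":0}]'
python3 -m handwheel '[{"grip":1,"travel":[0.9,0.17,0],"spin":0},{"grip":1,"travel":[0.9,0.17,0],"spin":0},{"grip":1,"travel":[0.9,0.17,0],"spin":0},{"grip":1,"travel":[0.9,0.17,0],"spin":0},{"grip":1,"travel":[0.9,0.17,0],"spin":0},{"grip":1,"travel":[0.9,0.17,0],"spin":0},{"grip":1,"travel":[0.9,0.17,0],"spin":0},{"grip":1,"travel":[0.9,0.17,0],"spin":0}]'
python3 -m handwheel '[{"grip":1,"travel":[0.8,0.17,0],"spin":0.4},{"grip":1,"travel":[0.4,0.17,0],"spin":0.5},{"grip":1,"travel":[0,0,0],"spin":0.42},{"grip":1,"travel":[0,0,0],"spin":0},{"grip":1,"travel":[0,0,0],"spin":0}]'
python3 - <<'E'
from h import *
shot('wrist','p1');shot('side','p1s');_,s=shot('scene','p1c');np.save('ps.npy',s,allow_pickle=True);print(s['tcp_pos'],s['eef_rot'])
w=cv2.imread('pics/p1.png');a=cv2.imread('pics/p1s.png');c=cv2.imread('pics/p1c.png')
a=cv2.resize(a[120:220,230:340],(396,360),interpolation=cv2.INTER_CUBIC);c=cv2.resize(c[190:290,170:280],(396,360),interpolation=cv2.INTER_CUBIC)
cv2.imwrite('pics/p1m.png',np.hstack([a,c]))
E
```

```text
time_s: 11.52
tcp_pos: [0.4964, 0.0323, 0.1717]
eef_rot: [180.0, -0.0, -90.8]
contact_force: [0.0, 0.3, -1.6]
gripper_width: 0.0138
gripper_force: 40.0
time_s: 12.52
tcp_pos: [0.4598, -0.1471, 0.1718]
eef_rot: [180.0, 0.0, -90.8]
contact_force: [0.1, 0.7, -2.4]
gripper_width: 0.0136
gripper_force: 40.0
time_s: 13.15
tcp_pos: [0.4515, -0.175, 0.1721]
eef_rot: [-180.0, 0.0, -97.3]
contact_force: [-0.3, 0.6, -2.8]
gripper_width: 0.0137
gripper_force: 40.0
[ 0.45150875 -0.17501971  0.17207681] [-1.79997177e+02  2.64056182e-03 -9.72898241e+01]
```

View pics/p1.png

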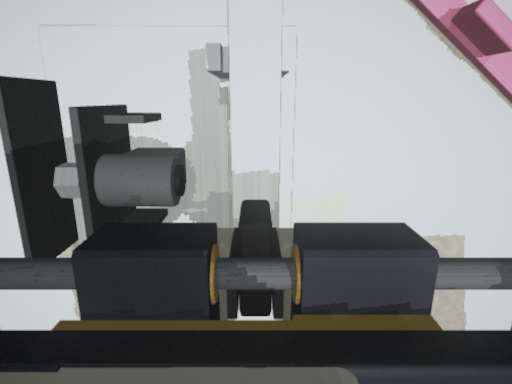

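Run:
```python
from h import *
s=np.load('ps.npy',allow_pickle=True).item()
t=-np.radians(7.3);R=np.array([[np.cos(t),-np.sin(t)],[np.sin(t),np.cos(t)]])
for n,p,z,f in [('-x-y',(297,26),.01,(-.1,-.12)),('+x-y',(40,26),.01,(.12,-.12)),('chk-',(289,72),.09,(-.086,-.093)),('chk+',(208,72),.09,(-.034,-.093)),('chk+top',(208,46),.099,(-.034,-.093))]:
    w=wrist(s,p,z)[:2]; print(n,w,'origin',w-R@f,'seat',w-R@(np.array(f)+[.06,0]))
```

```text
-x-y [ 0.39862974 -0.29988359] origin [ 0.51306694 -0.19356271] seat [ 0.45355327 -0.18593884]
+x-y [ 0.61341685 -0.32761985] origin [ 0.50963727 -0.19334476] seat [ 0.4501236  -0.18572088]
chk- [ 0.41731953 -0.25944349] origin [ 0.51443946 -0.17812486] seat [ 0.45492579 -0.17050098]
chk+ [ 0.4693785  -0.26616412] origin [ 0.51491992 -0.17823814] seat [ 0.45540625 -0.17061426]
chk+top [ 0.46582832 -0.28018846] origin [ 0.51136974 -0.19226247] seat [ 0.45185607 -0.1846386 ]
```

View pics/p1m.png

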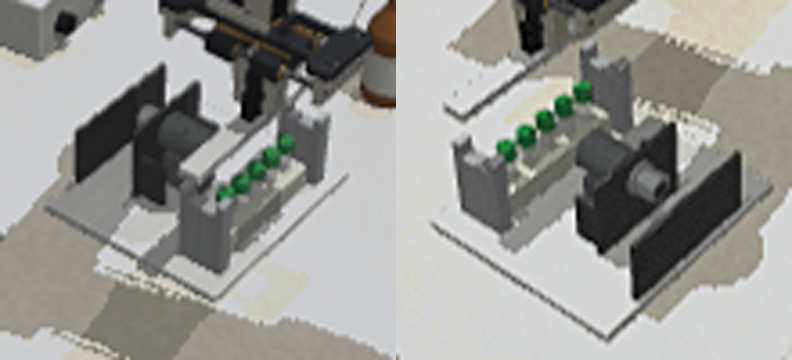

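```bash
python3 -m handwheel '[{"grip":1,"travel":[0.43,-0.1,0.4],"spin":0},{"grip":1,"travel":[0,0,0.6],"spin":0},{"grip":1,"travel":[0,0,0.5],"spin":0},{"grip":1,"travel":[0,0,0],"spin":0},{"grip":1,"travel":[0,0,0],"spin":0}]'
python3 - <<'E'
from h import *
_,s=shot('wrist','p2');shot('side','p2s');shot('scene','p2c');np.save('ps2.npy',s,allow_pickle=True)
w=cv2.imread('pics/p2.png');a=cv2.imread('pics/p2s.png');c=cv2.imread('pics/p2c.png')
a=cv2.resize(a[140:200,260:330],(396,340),interpolation=cv2.INTER_CUBIC);c=cv2.resize(c[200:270,170:250],(396,340),interpolation=cv2.INTER_CUBIC)
w=cv2.resize(w[0:130,130:400],(792,260),interpolation=cv2.INTER_CUBIC)
w=cv2.resize(cv2.imread('pics/p2.png')[0:89,130:400],(792,260),interpolation=cv2.INTER_CUBIC)
cv2.imwrite('pics/p2m.png',np.vstack([np.hstack([a,c]),w]))
E
```

```text
time_s: 13.92
tcp_pos: [0.4526, -0.1864, 0.1346]
eef_rot: [180.0, -0.0, -97.3]
contact_force: [0.5, 0.3, -3.0]
gripper_width: 0.0136
gripper_force: 40.0
```

View pics/p2m.png

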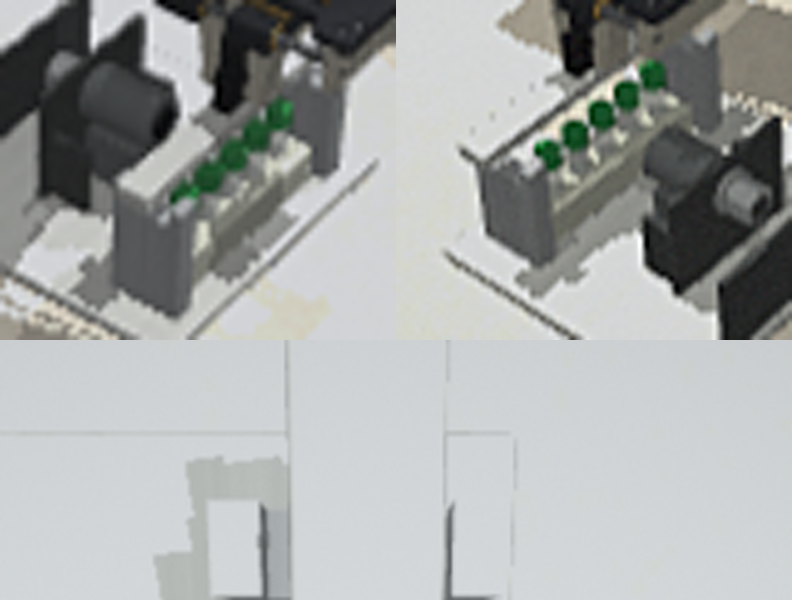

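The bar is just above both notches, about 1.5 mm off towards image right; I'll shift it and lower.

```bash
python3 -m handwheel '[{"grip":1,"travel":[0,-0.05,0.2],"spin":0},{"grip":1,"travel":[0,0,0.3],"spin":0},{"grip":1,"travel":[0,0,0.25],"spin":0},{"grip":1,"travel":[0,0,0.17],"spin":0},{"grip":1,"travel":[0,0,0.06],"spin":0},{"grip":1,"travel":[0,0,0],"spin":0},{"grip":1,"travel":[0,0,0],"spin":0}]'
```

```text
time_s: 14.95
tcp_pos: [0.4538, -0.1866, 0.1101]
eef_rot: [-180.0, 0.0, -97.3]
contact_force: [-0.7, 0.5, -2.7]
gripper_width: 0.0137
gripper_force: 40.0
```

```bash
python3 -m handwheel '[{"grip":1,"travel":[0,0,0.04],"spin":0},{"grip":1,"travel":[0,0,0],"spin":0}]'; python3 -m handwheel '[{"grip":1,"travel":[0,0,0.04],"spin":0},{"grip":1,"travel":[0,0,0],"spin":0}]'
```

```text
time_s: 15.2
tcp_pos: [0.4539, -0.1866, 0.1101]
eef_rot: [-180.0, -0.0, -97.3]
contact_force: [-3.4, 3.7, 8.9]
gripper_width: 0.0135
gripper_force: 40.0
time_s: 15.45
tcp_pos: [0.4539, -0.1866, 0.11]
eef_rot: [-179.9, -0.0, -97.3]
contact_force: [-7.4, 6.0, 19.6]
gripper_width: 0.0137
gripper_force: 40.0
```

```bash
python3 -m handwheel '[{"grip":1,"travel":[0,0,-0.06],"spin":0},{"grip":0.3,"travel":[0,0,0],"spin":0},{"grip":0.2,"travel":[0,0,0],"spin":0},{"grip":0.1,"travel":[0,0,0],"spin":0},{"grip":0.1,"travel":[0,0,-0.5],"spin":0},{"grip":0.1,"travel":[0,0,-1],"spin":0},{"grip":0.1,"travel":[0,0,-1],"spin":0},{"grip":0.1,"travel":[0,0,-0.5],"spin":0}]'
python3 - <<'E'
from h import *
_,s=shot('wrist','r1');shot('side','r1s');shot('scene','r1c');np.save('rs.npy',s,allow_pickle=True);print(s['tcp_pos'],s['eef_rot'])
w=cv2.imread('pics/r1.png');a=cv2.imread('pics/r1s.png');c=cv2.imread('pics/r1c.png')
a=cv2.resize(a[135:205,255:335],(340,297),interpolation=cv2.INTER_CUBIC);c=cv2.resize(c[200:270,170:250],(340,297),interpolation=cv2.INTER_CUBIC)
w=cv2.resize(w[:,20:340],(500,594),interpolation=cv2.INTER_CUBIC)[:,:460]
cv2.imwrite('pics/r1m.png',np.hstack([np.vstack([a,c]),w]))
E
```

```text
time_s: 16.45
tcp_pos: [0.4544, -0.1867, 0.1866]
eef_rot: [-179.8, 0.0, -97.3]
contact_force: [0.9, 0.4, 0.3]
gripper_width: 0.0396
gripper_force: 0.0
[ 0.45442598 -0.18667078  0.18658634] [-1.79848168e+02  3.43430723e-03 -9.73358881e+01]
```

View pics/r1m.png

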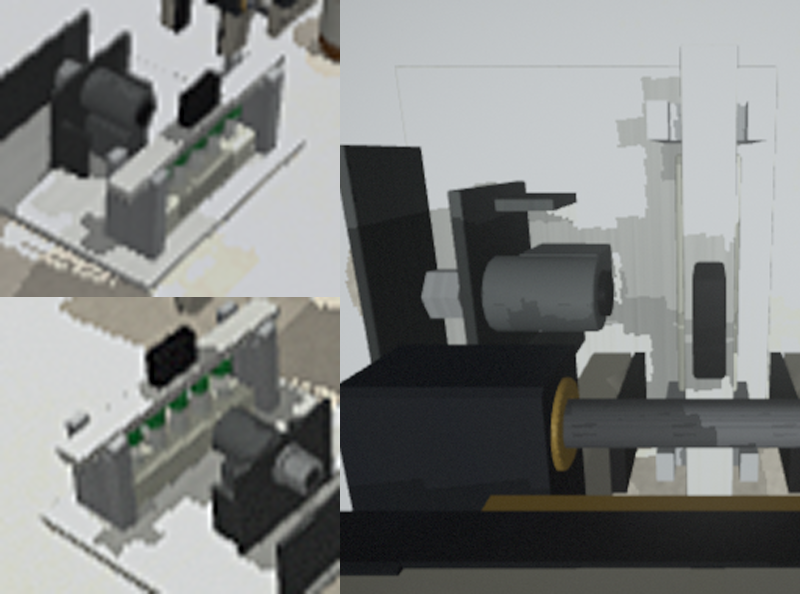

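The bar lies flat in both notches with the grip free. In the wrist crop the head is at (440,294), in the gap between the bracket and the backing plate.

Run:
```python
from h import *
s=np.load('rs.npy',allow_pickle=True).item()
t=-np.radians(7.3);R=np.array([[np.cos(t),-np.sin(t)],[np.sin(t),np.cos(t)]])
f=lambda u,v:(20+(u-340)*.64,v*384/594)
for n,p,z,q in [('-x-y',f(776,66),.01,(-.1,-.12)),('+x-y',f(395,66),.01,(.12,-.12)),('head',f(441,294.5),.07,(.073,0)),('head top',f(441,270),.07,(.073,-.014)),('head bot',f(441,319),.07,(.073,.014)),('bracket end +',f(449,192),.098,(.056,-.055)),('bracket end -',f(525,181),.098,(.05,-.055)),('backing',f(419,147),.08,(.110,-.075))]:
    w=wrist(s,p,z)[:2]; print(n,np.round(w,4),'head est',np.round(w-R@(np.array(q)-[.073,0]),4))
print(models.find_in('wrist','head_centre'),models.find_in('wrist','bolt'))
```

```text
-x-y [ 0.3994 -0.3003] head est [ 0.5863 -0.2032]
+x-y [ 0.6154 -0.3284] head est [ 0.5841 -0.2034]
head [ 0.5917 -0.2038] head est [ 0.5917 -0.2038]
head top [ 0.5882 -0.2167] head est [ 0.59   -0.2028]
head bot [ 0.5952 -0.1906] head est [ 0.5934 -0.2045]
bracket end + [ 0.5602 -0.2553] head est [ 0.5841 -0.2029]
bracket end - [ 0.5257 -0.2557] head est [ 0.5555 -0.2041]
backing [ 0.5776 -0.2773] head est [ 0.5504 -0.1982]
[{'position': [153.2, 136.2], 'p': 0.9}] [{'position': [86.7, 184.8], 'p': 0.57}]
```

```bash
python3 -m handwheel '[{"grip":-0.6,"travel":[0,0,0],"spin":-1},{"grip":-0.6,"travel":[0,0,0],"spin":-1},{"grip":-0.6,"travel":[0,0,0],"spin":-1},{"grip":-0.6,"travel":[0,0,0],"spin":-1},{"grip":-0.6,"travel":[0,0,0],"spin":-1},{"grip":-0.6,"travel":[0,0,0],"spin":-1},{"grip":-0.6,"travel":[0,0,0],"spin":-1},{"grip":-0.6,"travel":[0,0,0],"spin":-1}]'
python3 -m handwheel '[{"grip":-0.6,"travel":[0,0,0],"spin":-1},{"grip":-0.6,"travel":[0,0,0],"spin":-1},{"grip":-0.6,"travel":[0,0,0],"spin":-1},{"grip":-0.6,"travel":[0,0,0],"spin":-1},{"grip":-0.6,"travel":[0,0,0],"spin":-1},{"grip":-0.6,"travel":[0,0,0],"spin":-1},{"grip":-0.6,"travel":[0,0,0],"spin":-1},{"grip":-0.6,"travel":[0,0,0],"spin":-1}]'
python3 -m handwheel '[{"grip":-0.6,"travel":[0,0,0],"spin":-1},{"grip":-0.6,"travel":[0,0,0],"spin":-1},{"grip":-0.6,"travel":[0.9,0,0],"spin":0},{"grip":-0.6,"travel":[0.9,0,0],"spin":0},{"grip":-0.6,"travel":[1,0,0],"spin":0},{"grip":-0.6,"travel":[1,0,0],"spin":0},{"grip":-0.6,"travel":[1,0,0],"spin":0},{"grip":-0.6,"travel":[0.67,0,0],"spin":0}]'
python3 -m handwheel '[{"grip":-0.6,"travel":[0,0,0],"spin":0},{"grip":-0.6,"travel":[0,0,0],"spin":0}]'
python3 - <<'E'
from h import *
im,s=shot('wrist','g1');np.save('gs.npy',s,allow_pickle=True);print(s['joints'])
for n in ['bolt','bracket_top','bar','fixture']: print(n,models.find_in('wrist',n)[:2])
# expected pixel of things
cal=viewer.calibration('wrist');T=np.linalg.inv(toolT(s)@cal['T_tool_cam'])
t=-np.radians(7.3);h=np.array([.586,-.2035])
def px(fx,fy,z):
    w=h+np.array([[np.cos(t),-np.sin(t)],[np.sin(t),np.cos(t)]])@[fx-.073,fy]
    c=T[:3,:3]@np.array([*w,z])+T[:3,3];return np.round([cal['cx']+cal['fx']*c[0]/c[2],cal['cy']+cal['fy']*c[1]/c[2]],1)
for q in [(.073,0,.07),(.082,0,.07),(.056,-.055,.098),(.056,.055,.098),(.11,-.075,.08),(.11,.075,.08),(.116,.075,.08),(.12,.12,.01),(.12,-.12,.01)]: print(q,px(*q))
E
```

```text
time_s: 17.7
tcp_pos: [0.4531, -0.1865, 0.1834]
eef_rot: [179.9, 0.1, -57.2]
contact_force: [-0.6, 0.2, 0.1]
gripper_width: 0.0702
gripper_force: 0.0
time_s: 18.7
tcp_pos: [0.453, -0.1865, 0.1834]
eef_rot: [180.0, 0.1, -17.2]
contact_force: [0.0, 0.7, -0.1]
gripper_width: 0.0698
gripper_force: 0.0
time_s: 19.7
tcp_pos: [0.5897, -0.2041, 0.183]
eef_rot: [180.0, 0.1, -7.4]
contact_force: [-0.6, 1.2, -0.4]
gripper_width: 0.07
gripper_force: 0.0
time_s: 19.95
tcp_pos: [0.5885, -0.204, 0.1841]
eef_rot: [-180.0, 0.1, -7.4]
contact_force: [-0.4, 0.4, 0.1]
gripper_width: 0.0701
gripper_force: 0.0
[-1.18863258e+00  1.77750324e+01 -1.02079148e+01 -1.42875900e-02
 -6.20819792e+01  8.38368380e+01]
bolt [{'position': [254.7, 194.3], 'p': 0.89}, {'position': [255.5, 194.9], 'p': 0.36}]
bracket_top [{'position': [253.2, 195.2], 'p': 0.88}]
bar []
fixture [{'position': [257.9, 198.3], 'p': 0.65}]
(0.073, 0, 0.07) [254.6 191.9]
(0.082, 0, 0.07) [254.6 181.1]
(0.056, -0.055, 0.098) [328.7 223.9]
(0.056, 0.055, 0.098) [180.6 224.2]
(0.11, -0.075, 0.08) [354.3 147.8]
(0.11, 0.075, 0.08) [154.6 148.2]
(0.116, 0.075, 0.08) [154.  140.2]
(0.12, 0.12, 0.01) [127.1 127.3]
(0.12, -0.12, 0.01) [381.8 126.7]
```

Run:
```python
import cv2
g=cv2.imread('pics/g1.png',0)
for c in (205,300): print(c,[int(x) for x in g[125:240:2,c]])
print([int(x) for x in g[192,215:296:2]]); print([int(x) for x in g[148,140:170:2]],[int(x) for x in g[148,340:370:2]])
```

```text
205 [167, 134, 156, 142, 54, 53, 53, 53, 64, 65, 64, 62, 181, 196, 194, 196, 196, 196, 195, 195, 197, 172, 140, 139, 140, 139, 138, 139, 141, 141, 141, 140, 139, 137, 106, 57, 55, 55, 56, 54, 53, 52, 51, 53, 54, 53, 50, 52, 53, 51, 69, 88, 86, 81, 93, 90, 90, 93]
300 [162, 119, 155, 132, 57, 56, 56, 56, 61, 65, 66, 63, 174, 196, 195, 196, 196, 196, 196, 196, 197, 171, 164, 162, 164, 160, 161, 163, 163, 164, 164, 163, 163, 162, 110, 55, 54, 54, 56, 56, 54, 54, 53, 52, 53, 53, 52, 51, 53, 53, 66, 83, 85, 76, 50, 48, 104, 151]
[136, 136, 136, 136, 135, 135, 134, 135, 133, 135, 134, 133, 115, 99, 157, 177, 177, 164, 164, 165, 165, 166, 165, 144, 140, 140, 139, 140, 140, 136, 135, 134, 135, 134, 135, 136, 136, 134, 137, 155, 150]
[195, 196, 195, 195, 196, 195, 196, 195, 177, 134, 134, 134, 134, 133, 135] [112, 112, 112, 113, 113, 113, 112, 132, 196, 196, 196, 196, 197, 196, 196]
```

```bash
python3 -m handwheel '[{"grip":-0.6,"travel":[0.1,0,0.8],"spin":0},{"grip":-0.6,"travel":[0,0,1],"spin":0},{"grip":-0.6,"travel":[0,0,0.8],"spin":0},{"grip":-0.6,"travel":[0,0,0.5],"spin":0},{"grip":-0.6,"travel":[0,0,0],"spin":0}]' 50
python3 -m handwheel '[{"grip":-0.6,"travel":[0,0,0.5],"spin":0},{"grip":-0.6,"travel":[0,0,0.5],"spin":0},{"grip":-0.6,"travel":[0,0,0.5],"spin":0},{"grip":-0.6,"travel":[0,0,0.35],"spin":0},{"grip":-0.6,"travel":[0,0,0],"spin":0},{"grip":-0.6,"travel":[0,0,0],"spin":0}]'
```

```text
time_s: 20.82
tcp_pos: [0.5913, -0.2044, 0.1065]
eef_rot: [180.0, 0.1, -7.3]
contact_force: [0.5, 0.1, 0.0]
gripper_width: 0.0702
gripper_force: 0.0
time_s: 21.58
tcp_pos: [0.592, -0.2045, 0.061]
eef_rot: [180.0, -0.0, -7.3]
contact_force: [0.5, 0.2, -0.3]
gripper_width: 0.0701
gripper_force: 0.0
```

```bash
python3 -m handwheel '[{"grip":1,"travel":[0,0,0],"spin":0},{"grip":1,"travel":[0,0,0],"spin":0},{"grip":1,"travel":[0,0,0],"spin":0},{"grip":1,"travel":[0,0,0],"spin":0},{"grip":1,"travel":[0,0,0],"spin":0},{"grip":1,"travel":[0,0,0],"spin":0}]' 50
python3 -m handwheel '[{"grip":1,"travel":[0,0,0],"spin":0},{"grip":1,"travel":[0,0,0],"spin":0},{"grip":1,"travel":[0,0,0],"spin":0},{"grip":1,"travel":[0,0,0],"spin":0}]'
```

```text
time_s: 22.32
tcp_pos: [0.5918, -0.2047, 0.0609]
eef_rot: [180.0, -0.0, -7.3]
contact_force: [-0.7, -2.2, -0.3]
gripper_width: 0.0245
gripper_force: 50.0
time_s: 22.82
tcp_pos: [0.5918, -0.2046, 0.0609]
eef_rot: [180.0, -0.0, -7.3]
contact_force: [0.2, -4.5, 0.0]
gripper_width: 0.025
gripper_force: 50.0
```

```bash
python3 -m handwheel '[{"grip":1,"travel":[0,0,0],"spin":0},{"grip":1,"travel":[0,0,0],"spin":0},{"grip":1,"travel":[0,0,0],"spin":0},{"grip":1,"travel":[0,0,0],"spin":0}]' 60 | grep -E 'time|grip|force'
python3 -m handwheel '[{"grip":1,"travel":[0,0,0],"spin":0},{"grip":1,"travel":[0,0,0],"spin":0},{"grip":1,"travel":[0,0,0],"spin":0},{"grip":1,"travel":[0,0,0],"spin":0},{"grip":1,"travel":[0,0,0],"spin":0},{"grip":1,"travel":[0,0,0],"spin":0},{"grip":1,"travel":[0,0,0],"spin":0},{"grip":1,"travel":[0,0,0],"spin":0}]' | grep -E 'time|grip|force'
python3 - <<'E'
from h import *
w=[];m=[]
for i in range(12):
    c=['side','scene'][i%2]; im=viewer.capture(c); s=telemetry.get_state(); w.append(s['gripper_width']*1e3); m.append(s['moment'])
    if i>9:
        cv2.imwrite(f'pics/f_{c}.png',im[...,::-1]); r=cv2.imread(f'pics/r1{"s" if c=="side" else "c"}.png')
        print(c,models.find_in(c,'bar')[:3])
print(np.round(w,2),np.round(np.mean(m,0),2))
# bar-grip comparison against r1: dark blob near the seat
for c,f,b in [('side','r1s',(255,135,335,205)),('scene','r1c',(170,200,250,270))]:
    A=cv2.imread(f'pics/{f}.png',0);B=cv2.imread(f'pics/f_{c}.png',0);cal=viewer.calibration(c);T=np.linalg.inv(cal['T'])
    p=T[:3,:3]@np.array([.4535,-.1866,.115])+T[:3,3];u,v=int(cal['cx']+cal['fx']*p[0]/p[2]),int(cal['cy']+cal['fy']*p[1]/p[2])
    print(c,(u,v),cv2.phaseCorrelate(np.float32(A[v-12:v+12,u-12:u+12]),np.float32(B[v-12:v+12,u-12:u+12])))
E
```

```text
time_s: 23.32
contact_force: [-0.9, -5.3, 0.4]
gripper_width: 0.0246
gripper_force: 60.0
time_s: 24.32
contact_force: [-0.2, -4.8, 0.6]
gripper_width: 0.0244
gripper_force: 60.0
side [{'position': [284.9, 302.3], 'p': 0.71}, {'position': [299.5, 163.0], 'p': 0.66}]
scene [{'position': [155.1, 230.6], 'p': 0.9}, {'position': [208.6, 219.3], 'p': 0.66}, {'position': [224.7, 249.4], 'p': 0.42}]
[24.7  24.58 24.66 24.46 24.5  24.67 24.59 24.77 24.65 24.72 24.78 24.91] [-1.91  0.19  0.04]
side (301, 158) ((-0.036799645448146734, 0.412256973479316), 0.8515950797332658)
scene (210, 213) ((0.2339982777616214, -0.01055917300534226), 0.7014900975757175)
```

```bash
python3 -c "
from plant import close_job
print(close_job())"
```

```text
the job is handed in; nothing more can be done
None
```

I handed the job in at about 25 s: the bar lies flat in both notches and is let go, the bolt head is held at 60 N with the finger opening steady at about 24.6 mm, and I saw no sign that any bystander moved; the judge's verdict was not shown.

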